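Click the console's selector to the middle channel and power on

ROBOT

A 6-joint arm with a two-finger parallel gripper is mounted at the origin on the work surface. World frame = base frame: x ahead of the robot, y to its left, z up, the work surface at z = 0. Lengths are in m, angles in rad, forces in N, time in s.
With the tool pointing down it reaches from about 0.25 to 0.725 m from the base axis. Payload 4 kg.
Tool frame: the origin (TCP) lies at the very end of the fingers, on their centre line; the grasp point (between the pads) lies 19 mm behind it; x points along the fingers, z is the direction in which the jaws open and shut, and the axes are right-handed (so a half turn about x gives the same grasp; the last joint's range is limited). The gripper opens to 85 mm and grips with 20 to 120 N. Pads are 22 mm wide; open, the fingers measure 114 mm over their backs; the gripper's body (76 mm by 85 mm) begins 54 mm behind the grasp point. The pads swing forward as they close: fully open they stand 13 mm farther back than shut.
Start: joints at [1.185, 0.241, 0.005, 1.335, 0, 1.571], TCP at [0.188, 0.463, 0.231] pointing down, gripper open.
Joint ranges: [-2.72, 2.72], [-1.05, 1.87], [-1.09, 1.28], [-1.99, 2.15], [-1.42, 1.44], [-3.14, 3.14]. Speed limits (rad/s): [2.79, 2.79, 3.14, 3.14, 3.14, 3.14].

INTERFACE

Orientations are given as a unit quaternion [x, y, z, w].
In Python, from workcell import bot gives the robot as it stands.
- The arm moves only by the tool apply_moves, never from a script. Its argument "targets" is one flat list of numbers, 7 for each row, row after row: the shift along the tool's x, y, z in units of 25 cm (1.0 is 25 cm), then the turn, a rotation vector about the tool's x, y, z in units of 0.5 rad (1.0 is 0.5 rad), then the opening, from 0 (shut) to 1 (fully open). In form: [tx, ty, tz, wx, wy, wz, claw, tx, ty, tz, wx, wy, wz, claw, ...]. A call has 1 to 12 rows; each row is the pose to reach, as a shift and turn from the pose commanded when the call began, along the tool's axes at that moment; what a row does not reach only later rows make up. A row lasts 1/12 s, in which the tool goes at most 41.7 mm and 7.16 degrees, less where a joint would pass 70% of its speed; a pose out of reach is approached as far as the arm can. A call with a number of a shift or a turn outside -1 to 1 is refused whole. A call with a gripper value outside its range is refused whole. The fingers move at their own pace and stop on an object; the grip force is fixed at half the most. Time passes only in rows, so rows that repeat a pose let the fingers close. It gives the time, the measured TCP pose, the force and the opening at its end, in the units of the state.
- bot.get_obs(): the state, without advancing time (a new reading comes with each control period).
- bot.camera(name): name is "side" or "top"; returns (picture, depth): 384x512x3 uint8, red, green, blue; 384x512 float32, m along the optical axis (not along the pixel's ray), 0 where there is no reading.
- bot.camera_params(name): a dict with "fx", "fy", "cx", "cy" (pixels), "T" (4x4, takes a point from camera to world coordinates). Camera axes: x right, y up, looking along -z (the intrinsics and any distortion apply to the point x, -y, -z); pixel columns grow to the right and rows downward; lengths in m; the calibration is good to about 2 mm. A picture is of the moment at which its call begins. camera_params takes no time and is no camera call.
- bot.job_done(): hands the job in, once; it reports no verdict.
The state is a dict: "clock": time; "joint_pos": joint angles; "joint_vel": joint speeds; "tau": joint torques, N m; "eef_pos": TCP position; "tool_rot": TCP orientation; "ft_force": force on the tool from outside, world axes, zero at the start; "ft_torque": the same for the moment, N m; "grip_width": finger opening in m.
Only numpy, scipy, OpenCV 4.12 (cv2) and the standard library are available. Lean on these libraries where they do the work, as an engineer would, in place of code of your own. Each camera call takes 0.05 s, during which the arm holds its last target.

TASK

A game is already plugged in: get the black console going. Rest a fingertip on the knurled dial and turn it by friction one click clockwise, so that its orange pointer rests in the middle detent at the green dot; only then press the red power button fully down with a fingertip and let it come back up. Do not lift or shift anything: the console stays standing where it is with its cartridge seated, and everything else on the shelf is left undisturbed.

Things in the scene. Friction and masses are not known exactly. Their poses are not given: they have to be found in the camera images.
- console: black console 190 (x) x 260 (y) x 55 mm tall, loose on four rubber feet, about 1.6 kg; origin at the centre of its underside, z up, front (long side) facing its -x, its +y is to the left seen from the front. Its flat deck is 55 mm above the origin. Deck carries the dial (axis at x -22, y +62 mm), the power button (x -50, y -78 mm) and a shallow cartridge well (x +62, y -55 mm)
- dial (a joint): selector dial angle, rad, grows clockwise seen from above. Three spring detents: 0.0 (pointer at the white dot on the left, where it starts), 0.70 (green dot, middle; pointer along the console's +x) and 1.40 (white dot on the right); stops just beyond the outer two. Past the hump halfway between two detents (0.35, 1.05) it snaps into the next by itself; strongest resistance about 0.07 N m. A finger still pressing on it can keep it between detents
- dial_top (a point): centre of the dial's flat top, on its vertical axis, 76 mm above the shelf. The dial is an aluminium disc 92 mm across and 13 mm tall with a knurled rim and a grippy dark ribbed top (a thin orange pointer from the centre to the rim). It is sprung: pressed down it sinks up to 6 mm, about 1.3 N per mm after the first 1 N. Pressed some 4 mm down about 34 mm from its axis and swept along the arc, a fingertip drags it round
- power (a joint): travel of the power button, m: 0 up, 0.006 fully down; it springs back. Takes about 4 N to hold fully down; it counts as pressed beyond 0.0045
- power_top (a point): centre of the top of the red power button, 26 mm across, in a dark round collar 42 mm across; the top is 77 mm above the shelf and stands 10 mm above the collar; moves down with it
- cart_console: white cartridge 14 x 72 x 58 mm tall standing 58 mm above the deck in the console's well (16 mm deep, loose fit); origin at the centre of its foot. Not to be pulled out or tilted
- rack: aluminium rack with five slots 26 mm apart along its x, 145 x 92 x 40 mm, fixed; origin at the centre of its underside
- cart_a: white cartridge 14 x 72 x 58 mm in the rack, loose; origin at the centre of its foot, 6 mm above the shelf
- cart_b: second white cartridge in the rack, same as the first
- coaster: round glass coaster 98 mm across, 9 mm tall, on small rubber feet, loose; origin at the centre of its underside
- mug: cream mug 76 mm across, 85 mm tall, standing on the coaster; origin at the centre of its underside
- screwdriver: screwdriver 170 mm long lying on the shelf, loose; origin near its middle
- tin: small open aluminium tin 72 mm across, 50 mm tall, on the right in front, loose; origin at the centre of its underside

How it is judged:
By the outcome, as a careful person would: the job done as asked, in the order asked, and still so for the second after the job is handed in, with the robot touching nothing.
It also fails if it takes over 48 s, if anything falls off the work surface, if the arm or the gripper's body presses on something with over 40 N, if the wrist force passes 120 N, or if a joint passes its speed limit or range.

## Working session

There is one attempt and no reset: what is moved stays moved. The work goes in short steps, Python scripts to look and compute and a tool call to move; the robot and the scene stay as the last step left them, time stands still between calls to the robot, and variables do not carry over. Pictures are saved under pics/ and viewed, and the job is handed in when it is done.

Besides the shell and the picture viewer there is one more tool, called after ">>>" as name(argument=value, ...), one argument or row to a line, values as JSON. apply_moves: Moves the arm, as the interface text tells. Its arguments: {"type":"object","properties":{"targets":{"type":"array"}},"required":["targets"]}

```bash
mkdir -p pics; ls; python3 - <<'E'
from workcell import bot
import cv2,numpy as np
o=bot.get_obs()
for k,v in o.items(): print(k,np.round(v,4))
for n in ("top","side"):
    p,d=bot.camera(n); cv2.imwrite(f"pics/{n}0.png",p[:,:,::-1]); np.save(f"{n}0.npy",d)
    c=bot.camera_params(n); print(n,c)
E
```

```text
pics
clock 0.0
joint_pos [1.185  0.2414 0.0037 1.3352 0.     1.5708]
joint_vel [-0.0002 -0.0004 -0.0011  0.0001  0.0031 -0.0002]
tau [ 6.00000e-04 -3.72320e+01  2.52406e+01  1.71000e-02  2.00000e-04
 -0.00000e+00]
eef_pos [0.1879 0.4627 0.2304]
tool_rot [-0.3953  0.5872  0.3945  0.586 ]
ft_force [-0.4596  1.0233 -0.2638]
ft_torque [ 0.0123 -0.0048  0.014 ]
grip_width 0.0852
top {'fx': 451.4877144230251, 'fy': 451.4877144230251, 'cx': 254.66373740193413, 'cy': 193.1950319586835, 'T': array([[ 0.0284243 ,  0.99675681, -0.07528561,  0.40848116],
       [-0.99959337,  0.0281723 , -0.00440736, -0.00571014],
       [-0.0022721 ,  0.07538028,  0.99715227,  1.53356905],
       [ 0.        ,  0.        ,  0.        ,  1.        ]])}
side {'fx': 488.29032904152524, 'fy': 488.29032904152524, 'cx': 262.4529237693562, 'cy': 189.4966385061359, 'T': array([[ 0.98879808,  0.08294914, -0.1240879 ,  0.3456511 ],
       [-0.14815224,  0.64650811, -0.74838371, -1.02841167],
       [ 0.01814605,  0.75838428,  0.65155507,  0.98148503],
       [ 0.        ,  0.        ,  0.        ,  1.        ]])}
```

View pics/top0.png

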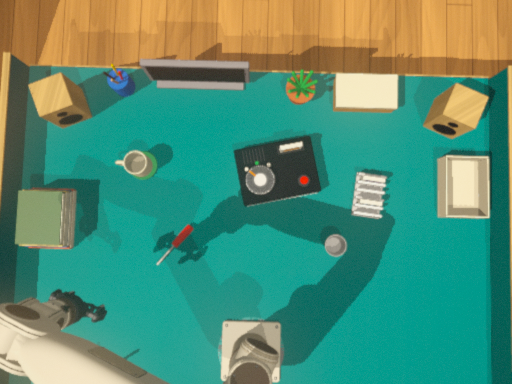

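View pics/side0.png

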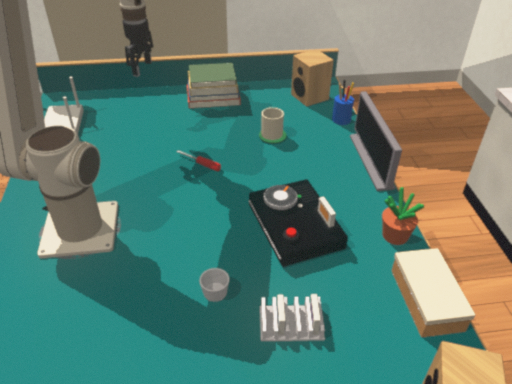

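The top view shows the console around (277,171), with the dial near (260,179) and the red button near (303,181). I'll enlarge both views.

```bash
python3 - <<'E'
import cv2
p=cv2.imread("pics/top0.png")[125:215,225:335]
cv2.imwrite("pics/top0c.png",cv2.resize(p,None,fx=6.5,fy=6.5,interpolation=cv2.INTER_CUBIC))
p=cv2.imread("pics/side0.png")[175:270,240:355]
cv2.imwrite("pics/side0c.png",cv2.resize(p,None,fx=6,fy=6,interpolation=cv2.INTER_CUBIC))
E
```

```text
(no output)
```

View pics/top0c.png

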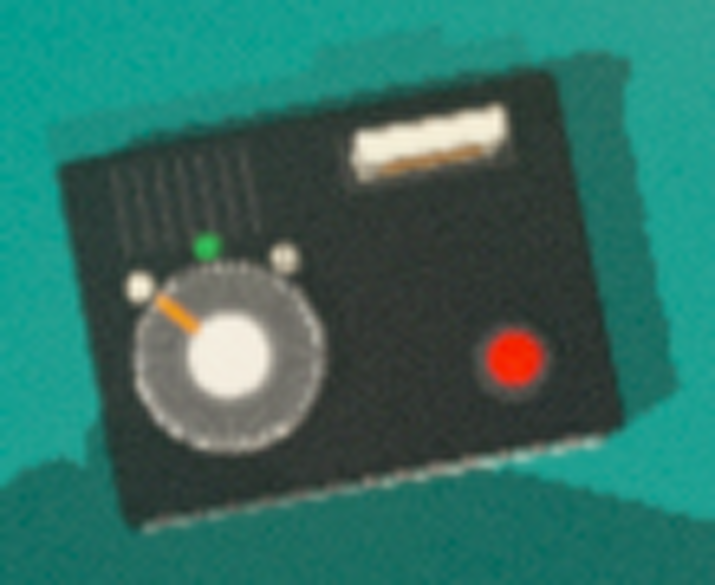

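View pics/side0c.png

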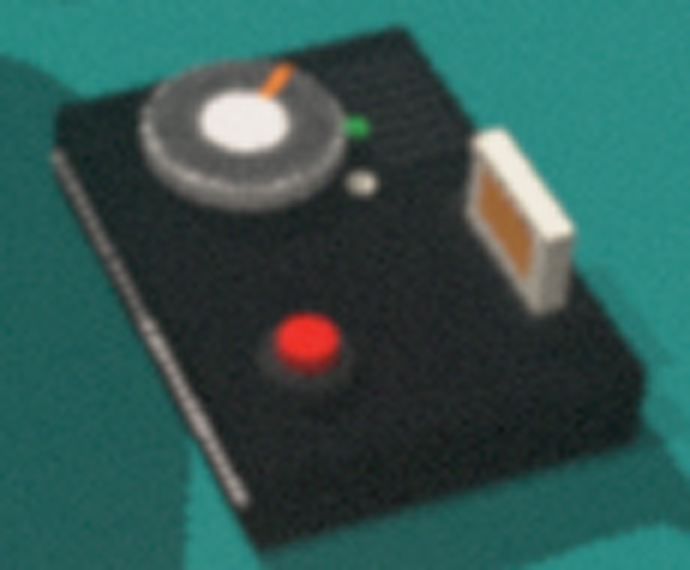

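```bash
cat > h.py <<'E'
import numpy as np
from workcell import bot
def ray(n,u,v,z):
    c=bot.camera_params(n);T=c["T"]
    d=T[:3,:3]@np.array([(u-c["cx"])/c["fx"],-(v-c["cy"])/c["fy"],-1]);o=T[:3,3]
    return o+d*(z-o[2])/d[2]
E
python3 - <<'E'
from h import *
t=lambda u,v:(225+(u+.5)/6.5-.5,125+(v+.5)/6.5-.5)
s=lambda u,v:(240+(u+.5)/6-.5,175+(v+.5)/6-.5)
for nm,a,b,z in (("dial",(229,356),(244,123),.076),("power",(515,358),(308,336),.077)):
    print(nm,ray("top",*t(*a),z),ray("side",*s(*b),z))
d=np.load("top0.npy");print([d[int(t(*a)[1]),int(t(*a)[0])] for a in((229,356),(515,358))])
for n,a in (("FL",(135,530)),("BL",(60,165)),("BR",(550,70)),("FR",(622,428))): print(n,ray("top",*t(*a),.06))
print("ptr tip",ray("top",*t(158,299),.076), "green",ray("top",*t(207,247),.06))
for a in((229,356),(515,358)):
    u,v=t(*a);c=bot.camera_params("top");dd=d[int(round(v)),int(round(u))]
    print(c["T"]@np.array([(u-c["cx"])/c["fx"]*dd,-(v-c["cy"])/c["fy"]*dd,-dd,1]))
print("dots W",ray("top",*t(140,287),.06),"W2",ray("top",*t(284,258),.06))
E
```

```text
dial [ 0.56405016 -0.01467239  0.076     ] [ 0.56417745 -0.01856833  0.076     ]
power [ 0.5669611 -0.1572781  0.077    ] [ 0.56692294 -0.16060061  0.077     ]
[np.float32(1.4686667), np.float32(1.4638611)]
FL [0.47657274 0.03002118 0.06      ]
BL [0.66069832 0.07360887 0.06      ]
BR [ 0.71644056 -0.1738515   0.06      ]
FR [ 0.53490059 -0.21361699  0.06      ]
ptr tip [0.5916865  0.02160229 0.076     ] green [ 0.6208792  -0.00211148  0.06      ]
[ 0.56367911 -0.01465101  0.07947646  1.        ]
[ 0.56686452 -0.15718574  0.07788765  1.        ]
dots W [0.5995471  0.03118003 0.06      ] W2 [ 0.61636571 -0.04121368  0.06      ]
```

```bash
cat >> h.py <<'E'
from scipy.spatial.transform import Rotation as R
def rel(pos,Rt=None,p0=None,q0=None):
    o=bot.get_obs();p0=o["eef_pos"] if p0 is None else p0;R0=R.from_quat(o["tool_rot"]if q0 is None else q0)
    s=R0.inv().apply(np.array(pos)-p0)/.25
    w=(R0.inv()*Rt).as_rotvec()/.5 if Rt is not None else np.zeros(3)
    return np.round(np.r_[s,w],3)
def down(yaw): # tool x down, tool z (jaw) along world yaw
    z=np.array([np.cos(yaw),np.sin(yaw),0]);x=np.array([0,0,-1.]);y=np.cross(z,x)
    return R.from_matrix(np.c_[x,y,z])
D=np.array([.564,-.0165]);P=np.array([.567,-.159])
def arc(a,z,r=.034): a=np.radians(a);return np.r_[D+r*np.array([np.cos(a),np.sin(a)]),z]
E
python3 - <<'E'
from h import *
R0=R.from_quat(bot.get_obs()["tool_rot"]);print(R0.as_matrix().round(3))
print(np.degrees(np.arctan2(R0.as_matrix()[1,2],R0.as_matrix()[0,2])))
for y in (110,90,-90): print(rel(arc(200,.13),down(np.radians(y))))
E
```

```text
[[-0.001 -0.926  0.376]
 [-0.002  0.376  0.926]
 [-1.    -0.    -0.002]]
67.89397742871317
[ 4.050e-01 -2.014e+00 -1.300e+00 -1.470e+00 -4.000e-03 -1.000e-03]
[ 4.050e-01 -2.014e+00 -1.300e+00 -7.720e-01 -4.000e-03 -1.000e-03]
[ 4.050e-01 -2.014e+00 -1.300e+00  5.512e+00 -1.000e-03  5.000e-03]
```

>>> apply_moves(
  targets=[0,-1,-0.65,0,0,0,0,0,-1,-0.65,0,0,0,0,0,-1,-0.65,0,0,0,0,0,-1,-0.65,0,0,0,0,0,-1,-0.65,0,0,0,0,0,-1,-0.65,0,0,0,0,0,-1,-0.65,0,0,0,0,0,-1,-0.65,0,0,0,0,0,-1,-0.65,0,0,0,0,0,-1,-0.65,0,0,0,0],
)

```text
clock: 0.93
eef_pos: [0.3584, 0.2186, 0.231]
tool_rot: [-0.394, 0.587, 0.395, 0.587]
ft_force: [-1.1, -0.2, -0.2]
grip_width: -0.0001
```

```bash
python3 - <<'E'
from h import *
print(bot.get_obs()["joint_pos"].round(3),bot.get_obs()["eef_pos"],bot.get_obs()["grip_width"])
for y in (110,90): print(rel(arc(200,.13),down(np.radians(y))))
E
```

```text
[ 5.470e-01  8.200e-02 -1.870e-01  1.302e+00  1.000e-03  9.340e-01] [0.35842917 0.21855152 0.23104856] -0.00011422406684134044
[ 4.030e-01 -1.016e+00 -6.510e-01 -1.473e+00  1.000e-03 -2.000e-03]
[ 0.403 -1.016 -0.651 -0.775  0.    -0.002]
```

>>> apply_moves(
  targets=[0,-1,-0.65,-0.8,0,0,0,0,-1,-0.65,-0.8,0,0,0,0,-1,-0.65,-0.8,0,0,0,0,-1,-0.65,-0.8,0,0,0,0,-1,-0.65,-0.8,0,0,0,0,-1,-0.65,-0.8,0,0,0,0.2,-1,-0.65,-0.8,0,0,0,0.4,-1,-0.65,-0.8,0,0,0,0.4,-1,-0.65,-0.8,0,0,0,0.4,-1,-0.65,-0.8,0,0,0,0.4,-1,-0.65,-0.8,0,0,0],
)

```text
clock: 1.85
eef_pos: [0.5271, -0.0243, 0.1286]
tool_rot: [-0.502, 0.498, 0.506, 0.494]
ft_force: [-0.6, 0.2, 0.9]
grip_width: 0.0002
```

```bash
python3 - <<'E'
from h import *
import cv2
print(bot.get_obs()["joint_pos"].round(3))
for y in (110,): print(rel(arc(200,.1),down(np.radians(y))))
p,d=bot.camera("side");cv2.imwrite("pics/s1.png",cv2.resize(p[130:290,200:390,::-1],None,fx=4,fy=3.7,interpolation=cv2.INTER_CUBIC))
E
```

```text
[-4.600e-02  3.670e-01 -9.700e-02  1.115e+00  1.000e-03 -6.200e-02]
[ 0.114 -0.021 -0.016 -0.666  0.005 -0.014]
```

View pics/s1.png

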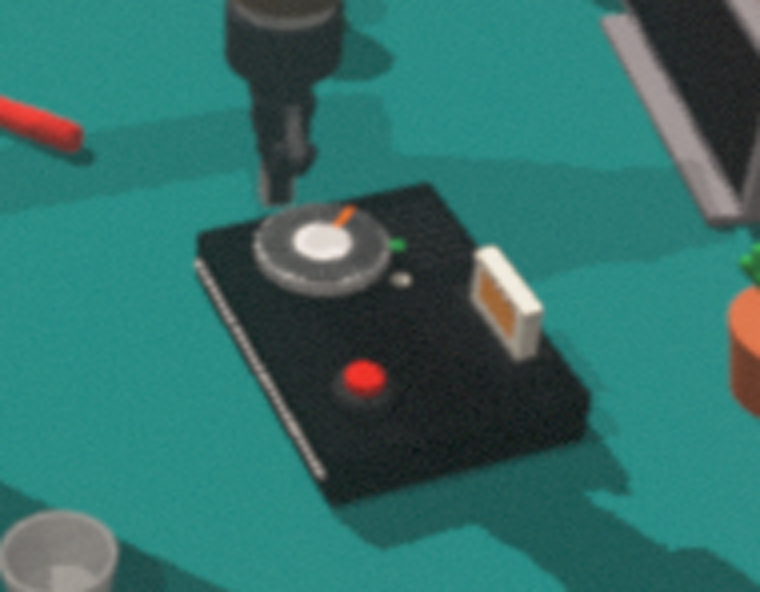

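The closed gripper is above the near side of the dial, the pointer hasn't moved and the tool isn't touching anything. Next I go down to just above the ribbed ring.

>>> apply_moves(
  targets=[0.1,-0.02,-0.016,-0.3,0,-0.014,0,0.15,-0.02,-0.016,-0.66,0,-0.014,0,0.17,-0.02,-0.016,-0.66,0,-0.014,0,0.17,-0.02,-0.016,-0.66,0,-0.014,0,0.17,-0.02,-0.016,-0.66,0,-0.014,0,0.17,-0.02,-0.016,-0.66,0,-0.014,0],
)

```text
clock: 2.4
eef_pos: [0.5356, -0.0288, 0.0912]
tool_rot: [0.581, -0.404, -0.575, -0.41]
ft_force: [-0.4, -0.4, -0.3]
grip_width: 0.0003
```

```bash
python3 - <<'E'
from h import *
o=bot.get_obs();print(o["eef_pos"],o["joint_pos"].round(3),o["ft_force"])
print(rel(arc(200,.072),down(np.radians(110))))
E
```

```text
[ 0.53564446 -0.02880588  0.09118811] [-0.055  0.405 -0.146  1.009  0.002 -0.399] [-0.44753795 -0.35837562 -0.34440878]
[ 0.077  0.013  0.008 -0.01  -0.005  0.022]
```

>>> apply_moves(
  targets=[0.02,0.01,0.008,0,0,0.01,0,0.035,0.01,0.008,0,0,0.01,0,0.045,0.01,0.008,0,0,0.01,0,0.045,0.01,0.008,0,0,0.01,0,0.045,0.01,0.008,0,0,0.01,0],
)

```text
clock: 2.82
eef_pos: [0.5309, -0.0289, 0.0772]
tool_rot: [0.579, -0.407, -0.578, -0.407]
ft_force: [0.9, -0.6, -0.5]
grip_width: 0.0001
```

>>> apply_moves(
  targets=[0.008,0,0,0,0,0,0,0.016,0,0,0,0,0,0,0.02,0,0,0,0,0,0,0.02,0,0,0,0,0,0,0.02,0,0,0,0,0,0],
)

```text
clock: 3.23
eef_pos: [0.5315, -0.0291, 0.073]
tool_rot: [0.579, -0.407, -0.577, -0.407]
ft_force: [-0.9, -0.6, 5.0]
grip_width: -0.0002
```

```bash
python3 - <<'E'
from h import *
o=bot.get_obs();print(o["eef_pos"],o["ft_force"],o["ft_torque"])
m=R.from_quat(o["tool_rot"]).as_matrix();print(m.round(3))
E
```

```text
[ 0.53146263 -0.02905843  0.0729875 ] [-0.92733192 -0.6136288   4.99494763] [-0.08318516  0.28705372 -0.02227765]
[[ 0.003 -0.941 -0.337]
 [-0.001 -0.337  0.941]
 [-1.    -0.002 -0.002]]
```

Contact at z ≈ 0.0735 with 5 N, which matches the given spring. Next I work out the arc rows.

```bash
python3 - <<'E'
from h import *
o=bot.get_obs();p=o["eef_pos"];R0=R.from_quat(o["tool_rot"])
v=p[:2]-D;print(np.hypot(*v),np.degrees(np.arctan2(v[1],v[0])))
for a in np.linspace(0,40,11)[1:]:
    q=R.from_euler('z',-a,degrees=True)
    n=np.r_[D,p[2]]+q.apply(np.r_[v,0]); print(round(a),rel(n,q*R0)[1:4])
E
```

```text
0.03487685318748684 -158.89493998535275
4 [-0.    0.01  0.14]
8 [-0.001  0.019  0.279]
12 [-0.002  0.029  0.419]
16 [-0.004  0.039  0.559]
20 [-0.007  0.048  0.698]
24 [-0.011  0.057  0.838]
28 [-0.015  0.066  0.977]
32 [-0.019  0.074  1.117]
36 [-0.025  0.083  1.257]
40 [-0.03   0.09   1.396]
```

>>> apply_moves(
  targets=[0.005,0,0,0,0,0,0,0.005,0,0.01,0.14,0,0,0,0.005,-0.001,0.019,0.28,0,0,0,0.005,-0.002,0.029,0.42,0,0,0,0.005,-0.004,0.039,0.56,0,0,0,0.005,-0.007,0.048,0.7,0,0,0,0.005,-0.007,0.048,0.7,0,0,0],
)

```text
clock: 3.82
eef_pos: [0.5288, -0.0171, 0.0718]
tool_rot: [-0.499, 0.502, 0.497, 0.502]
ft_force: [-2.7, -0.2, 6.0]
grip_width: -0.0001
```

```bash
python3 - <<'E'
from h import *
import cv2
print(bot.get_obs()["ft_torque"])
for n,s in(("side",np.s_[160:280,220:370]),("top",np.s_[125:215,225:335])):
    p,d=bot.camera(n);cv2.imwrite(f"pics/{n}2.png",cv2.resize(p[s][:,:,::-1],None,fx=5,fy=5,interpolation=cv2.INTER_CUBIC))
E
```

```text
[-0.14577425  0.42800004 -0.01874828]
```

View pics/side2.png

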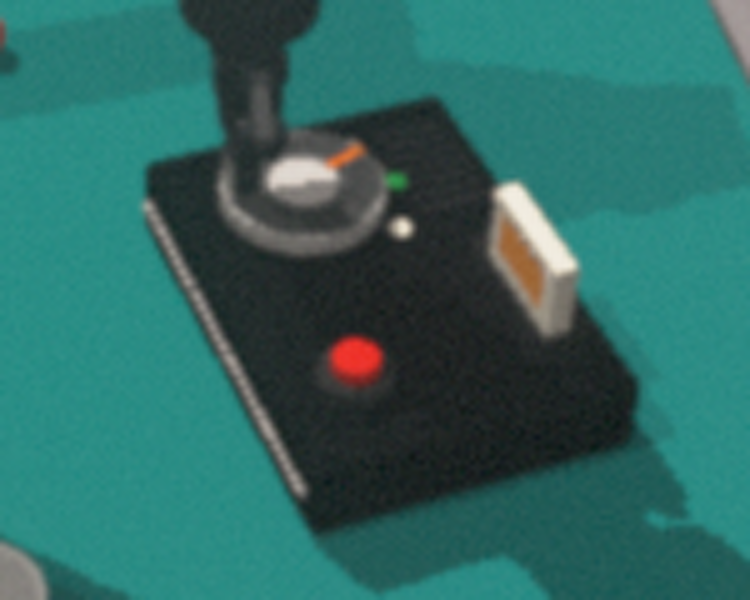

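View pics/top2.png

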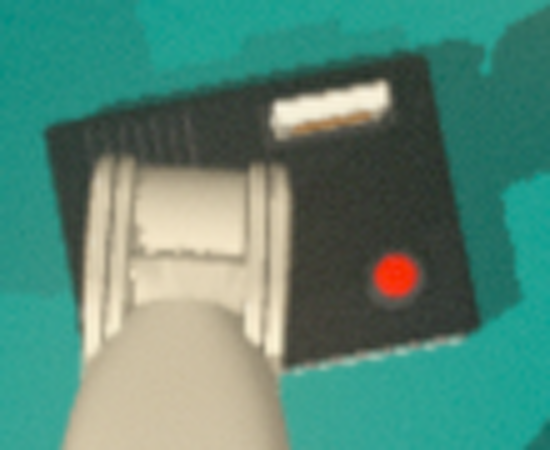

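The side view shows the pointer moving with the fingertip, about halfway from the white dot to the green one, with its tip at (358,150). The console hasn't moved. Because the arc is symmetric, the same rows do the second half.

>>> apply_moves(
  targets=[0,0,0.01,0.14,0,0,0,0,-0.001,0.019,0.28,0,0,0,0,-0.002,0.029,0.42,0,0,0,0,-0.004,0.039,0.56,0,0,0,0,-0.007,0.048,0.7,0,0,0,0,-0.007,0.048,0.7,0,0,0],
)

```text
clock: 4.42
eef_pos: [0.5305, -0.0045, 0.0718]
tool_rot: [-0.404, 0.58, 0.403, 0.582]
ft_force: [-2.2, -0.3, 6.4]
grip_width: -0.0001
```

```bash
python3 - <<'E'
from h import *
import cv2
for n,s in(("side",np.s_[160:280,220:370]),):
    p,d=bot.camera(n);cv2.imwrite(f"pics/{n}3.png",cv2.resize(p[s][:,:,::-1],None,fx=5,fy=5,interpolation=cv2.INTER_CUBIC))
E
```

```text
(no output)
```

View pics/side3.png

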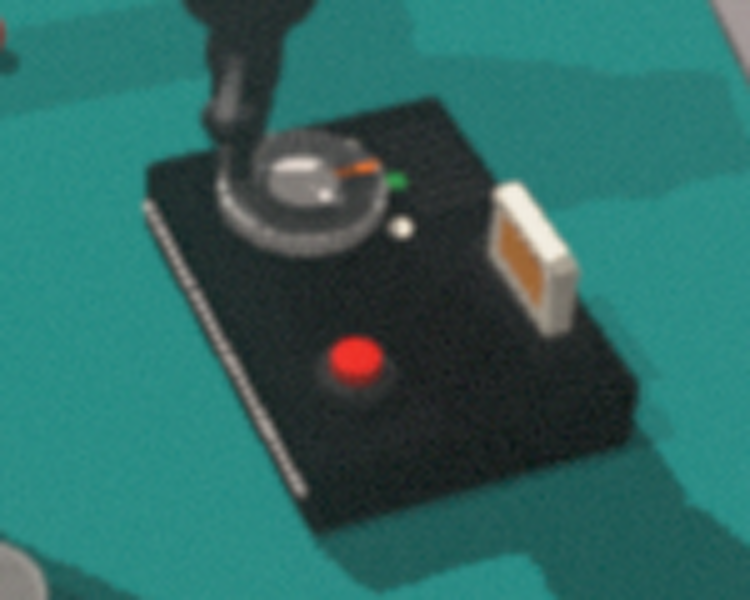

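The pointer's tip at (378,165) is nearly at the green dot (397,180), well past the hump. I lift straight off so the dial can settle in its detent.

>>> apply_moves(
  targets=[-0.04,0,0,0,0,0,0,-0.1,0,0,0,0,0,0,-0.2,0,0,0,0,0,0,-0.24,0,0,0,0,0,0,-0.24,0,0,0,0,0,0,-0.24,0,0,0,0,0,0],
)

```text
clock: 4.97
eef_pos: [0.531, -0.005, 0.1316]
tool_rot: [-0.404, 0.58, 0.403, 0.582]
ft_force: [-0.0, -0.7, -0.4]
grip_width: 0.0001
```

```bash
python3 - <<'E'
from h import *
import cv2
for n,s in(("side",np.s_[160:280,220:370]),):
    p,d=bot.camera(n);cv2.imwrite(f"pics/{n}4.png",cv2.resize(p[s][:,:,::-1],None,fx=5,fy=5,interpolation=cv2.INTER_CUBIC))
print(bot.get_obs()["eef_pos"]);print(rel(np.r_[P,.095],down(np.radians(90))),rel(np.r_[P,.095],down(np.radians(71.5))))
E
```

```text
[ 0.53010782 -0.00500019  0.13060927]
[ 0.143 -0.353 -0.526 -0.712 -0.     0.003] [ 0.143 -0.353 -0.526 -0.066  0.     0.003]
```

View pics/side4.png

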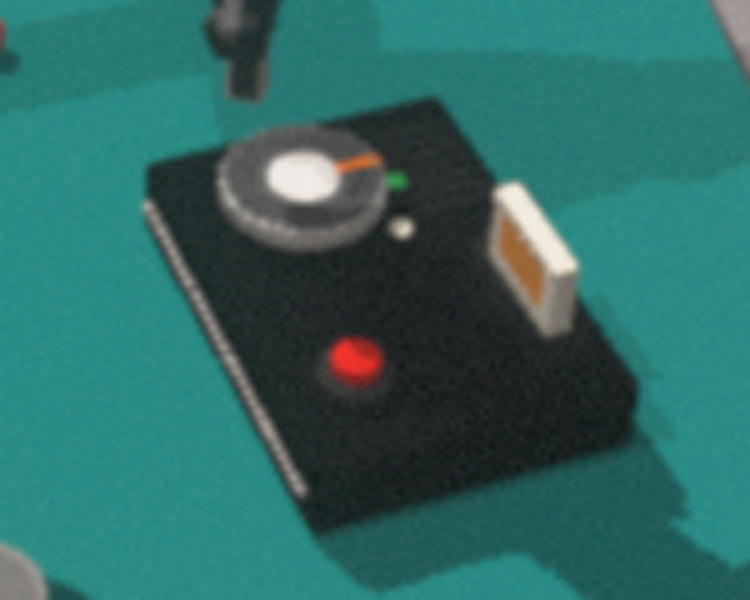

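The finger is clear and the pointer sits at the green dot. I move over the button, staying high, and then measure the pointer angle from the top view.

>>> apply_moves(
  targets=[0,-0.09,-0.13,0,0,0,0,0,-0.18,-0.26,0,0,0,0,0,-0.27,-0.4,0,0,0,0,0,-0.353,-0.526,0,0,0,0,0,-0.353,-0.526,0,0,0,0,0,-0.353,-0.526,0,0,0,0,0,-0.353,-0.526,0,0,0,0],
)

```text
clock: 5.6
eef_pos: [0.5662, -0.1588, 0.1296]
tool_rot: [-0.403, 0.581, 0.404, 0.581]
ft_force: [-0.1, 1.1, -0.2]
grip_width: -0.0001
```

```bash
python3 - <<'E'
from h import *
import cv2
for n,s in(("side",np.s_[160:280,220:370]),("top",np.s_[125:215,225:335])):
    p,d=bot.camera(n);cv2.imwrite(f"pics/{n}5.png",cv2.resize(p[s][:,:,::-1],None,fx=6.5 if n=="top" else 5,fy=6.5 if n=="top" else 5,interpolation=cv2.INTER_CUBIC))
print(bot.get_obs()["eef_pos"]);print(rel(np.r_[P,.078]))
E
```

```text
[ 0.56658619 -0.15767327  0.13043886]
[ 0.21  -0.003 -0.004  0.     0.     0.   ]
```

View pics/side5.png

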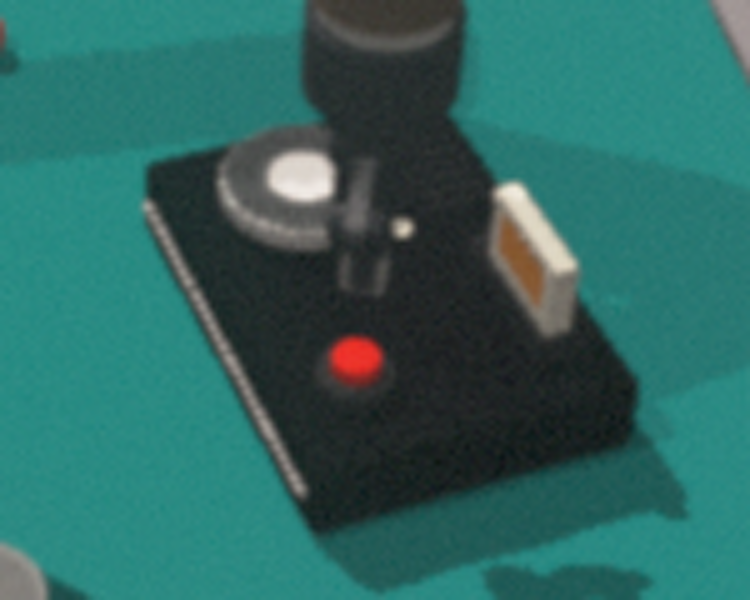

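View pics/top5.png

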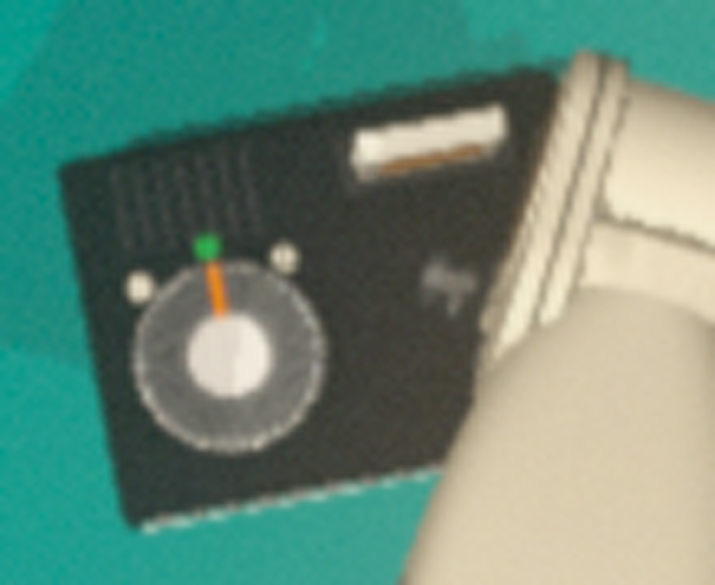

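The top view shows the pointer, tip at (212,265), lined up with the green dot (207,247). Its angle is about 12° in world axes, which matches the console's yaw of about 12.7°, and the console hasn't moved. Next is the button.

>>> apply_moves(
  targets=[0.1,0,-0.004,0,0,0,0,0.17,-0.002,-0.004,0,0,0,0,0.2,-0.002,-0.004,0,0,0,0,0.2,-0.002,-0.004,0,0,0,0,0.2,-0.002,-0.004,0,0,0,0],
)

```text
clock: 6.12
eef_pos: [0.5675, -0.1591, 0.0814]
tool_rot: [-0.404, 0.58, 0.404, 0.581]
ft_force: [-0.3, 0.4, 0.4]
grip_width: 0.0
```

```bash
python3 - <<'E'
from h import *
import cv2
p,d=bot.camera("side");cv2.imwrite("pics/side6.png",cv2.resize(p[160:280,220:370,::-1],None,fx=5,fy=5,interpolation=cv2.INTER_CUBIC))
print(bot.get_obs()["eef_pos"])
E
```

```text
[ 0.56821202 -0.15953556  0.0822988 ]
```

View pics/side6.png

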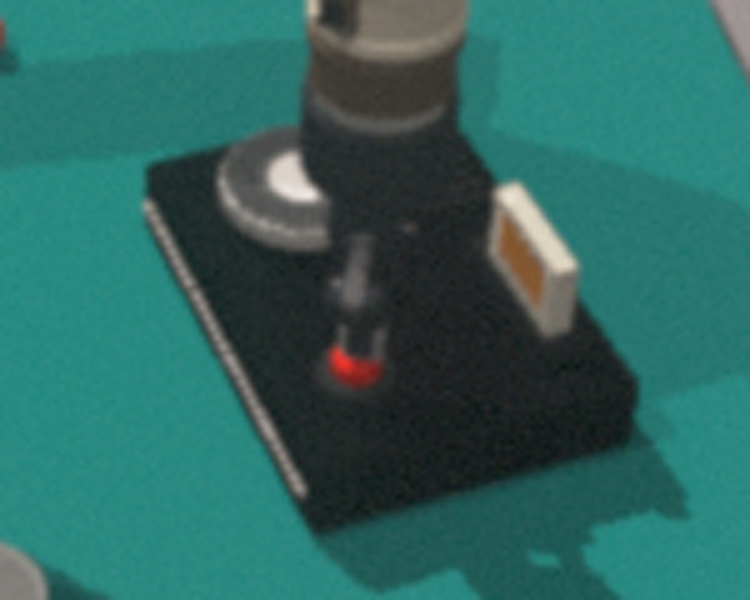

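The fingertip is centred just above the button at (357,360). I press down to z ≈ 0.070.

>>> apply_moves(
  targets=[0.015,0,0,0,0,0,0,0.025,0,0,0,0,0,0,0.032,0,0,0,0,0,0,0.038,0,0,0,0,0,0,0.038,0,0,0,0,0,0,0.038,0,0,0,0,0,0],
)

```text
clock: 6.67
eef_pos: [0.5687, -0.1602, 0.0727]
tool_rot: [-0.405, 0.579, 0.403, 0.582]
ft_force: [1.7, 0.5, 3.4]
grip_width: -0.0001
```

>>> apply_moves(
  targets=[0.005,0,0,0,0,0,0,0.01,0,0,0,0,0,0,0.01,0,0,0,0,0,0,0.01,0,0,0,0,0,0],
)

```text
clock: 7.0
eef_pos: [0.5687, -0.1603, 0.071]
tool_rot: [-0.405, 0.579, 0.402, 0.582]
ft_force: [0.6, 1.9, 9.8]
grip_width: 0.0003
```

At 9.8 N and z = 0.071 the button is on its stop, since holding it down takes only about 4 N. I release straight up.

>>> apply_moves(
  targets=[-0.02,0,0,0,0,0,0,-0.05,0,0,0,0,0,0,-0.15,0,0,0,0,0,0,-0.3,0,0,0,0,0,0,-0.45,0,0,0,0,0,0,-0.6,0,0,0,0,0,0,-0.6,0,0,0,0,0,0,-0.6,0,0,0,0,0,0],
)

```text
clock: 7.67
eef_pos: [0.5682, -0.1606, 0.2221]
tool_rot: [-0.405, 0.579, 0.402, 0.582]
ft_force: [-0.2, -1.0, 0.1]
grip_width: -0.0001
```

>>> apply_moves(
  targets=[0,0.4,-0.2,0,0,0,0,0,0.6,-0.4,0,0,0,0,0,0.6,-0.4,0,0,0,0,0,0.6,-0.4,0,0,0,0,0,0.6,-0.4,0,0,0,0,0,0.6,-0.4,0,0,0,0,0,0.6,-0.4,0,0,0,0],
)

```text
clock: 8.25
eef_pos: [0.391, -0.2015, 0.2183]
tool_rot: [-0.403, 0.581, 0.403, 0.581]
ft_force: [0.1, 0.1, -0.1]
grip_width: -0.0002
```

```bash
python3 - <<'E'
from h import *
import cv2
for n in("side","top"):
    p,d=bot.camera(n);cv2.imwrite(f"pics/{n}7.png",p[:,:,::-1])
    if n=="top": cv2.imwrite("pics/top7c.png",cv2.resize(p[125:215,225:335,::-1],None,fx=6.5,fy=6.5,interpolation=cv2.INTER_CUBIC))
    else: cv2.imwrite("pics/side7c.png",cv2.resize(p[175:270,240:355,::-1],None,fx=6,fy=6,interpolation=cv2.INTER_CUBIC))
print(bot.get_obs()["eef_pos"])
E
```

```text
[ 0.39273595 -0.20146833  0.21853996]
```

View pics/side7c.png

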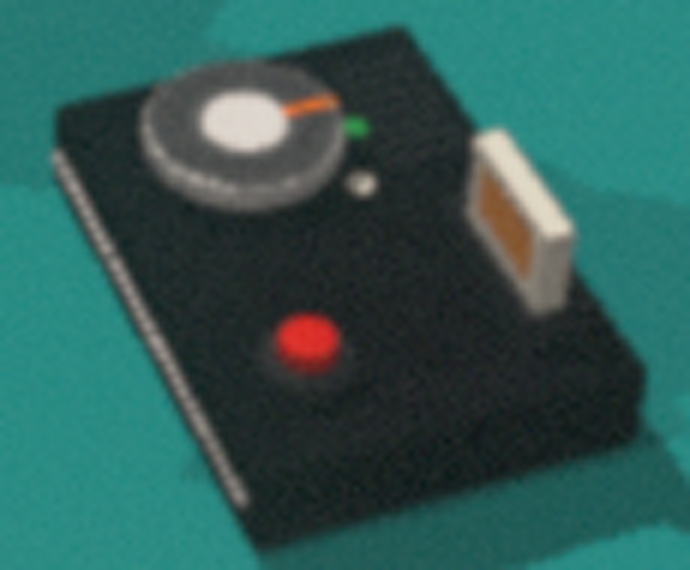

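View pics/top7.png

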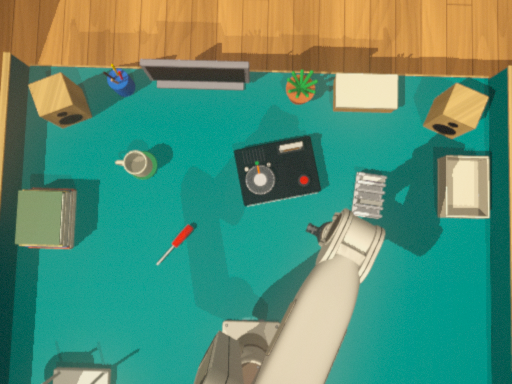

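View pics/top7c.png

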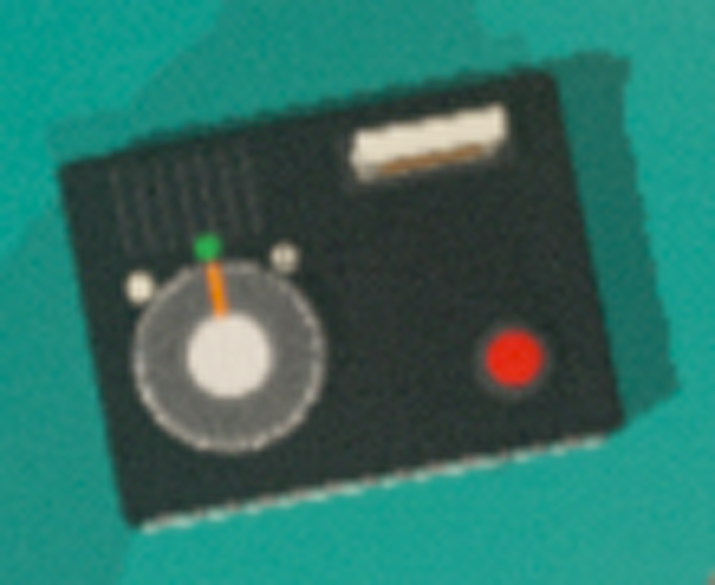

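The pointer is on the green dot, the button is back up at (515,358), and the console corners and cartridge sit at the same pixels as at the start. The arm is clear at z = 0.22, so I hand in.

```bash
python3 -c "
from workcell import bot
print(bot.job_done(),bot.get_obs()['clock'])"
```

```text
the job is handed in; nothing more can be done
the job is handed in; nothing more can be done
```

The dial now rests in the middle detent at the green dot, and after that the power button was pressed fully down and came back up. The job was handed in at about 8.4 s of the 48 s allowed.

- **Dial:** I rested the closed fingertips on the ribbed ring about 35 mm from the axis, with about 6 N of force, and swept 40° clockwise. After I lifted off, the top view showed the pointer lined up with the green dot: about 12° in world axes, against a console yaw of about 12.7°.
- **Power button:** I pressed it to z = 0.071, where the force reached 9.8 N. It needs only about 4 N to hold down, so it was on its stop. In the last pictures it stands at its original height.
- **Everything else:** The console corners and the cartridge are at the same pixels as at the start. The mug, coaster and screwdriver look unmoved. The arm hid the tin and part of the rack in the last top view; I did not check them in the final side picture, and the arm never came near them at low height.

No check failed. The two cameras differed by 3–4 mm in y for the dial and the button, so I used the mean of the two.

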